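# Tip the cover plate out of the trimming fixture

### The job

The thin cover plate of the small trimming fixture has to come out for cleaning. First lift the hold-down bridge straight up off its two pins, keeping it level, and set it down flat in the middle of the shallow black tray; then press the plate's marked end down into the well and push it under the lip there, so that the plain end stays tipped up when you let go. Take the plate by that raised end, draw it out and lay it, marks up, flat, centred and lengthwise on the raised strip of the wooden rest, without dropping either part or disturbing the other things on the bench.

Things in the scene. Friction and masses are not known exactly. Their poses are not given: they have to be found in the camera images.
- fixture_top (a point): Trimming fixture: grey block fixed to the bench at any yaw, 60 mm high. Point on its top face above the cover plate's middle; z up, y along the plate to its marked end. Block spans x -65..75, y -80..95 mm; a fence 35 mm high stands on it at x 62..74; two pins 8 mm thick, 18 mm high stand at x +/-38, y 0. The plate's opening spans x +/-23.5, y +/-66.5 mm.
- pivot (a point): Pivot: the edge, under the plate, of the shelf 6 mm below the fixture's top face that carries the plate. It lies 6 mm from the plate's middle towards the marked end (fixture axes). The shelf spans from here to the plain end; on the other side the well is hollow, 38 mm deep below the top face. All of it is slippery metal (friction about 0.25).
- lip (a point): Edge of the 12 mm thick lip at the marked end of the opening, at the top face (fixture axes), 66.5 mm from fixture_top; the pocket under it runs 9.5 mm further. Press the plate's marked end down 20 to 30 mm and push it about 10 mm towards the lip: it overbalances, slides to the pocket's end and stays tilted about 25 degrees, plain end about 17 mm clear of the top face.
- cover_center (a point): Centre of the cover plate: loose thin aluminium plate 44 (x) x 130 (y) x 5 mm, about 80 g, three dark cross lines near its marked end (+y), a black disc at its middle; z is its top normal. At the start its top is 1 mm below the fixture's top face with about 1.5 mm gap all round, so its edges cannot be gripped until it is tipped up.
- cover_press (a point): Point on the cover plate's top face, 45 mm from its centre towards the marked end: place to press with the closed gripper. Axes as the plate.
- cover_lift (a point): Point at mid-thickness of the cover plate, 53 mm from its centre towards the plain end and 12 mm from that end: place to grip across the 44 mm width once tipped up. To free it from the lip, draw it about 28 mm along its own length towards the plain end, then up.
- bridge_grip (a point): Hold-down bridge: loose dark steel plate 100 (x) x 36 (y) x 8 mm, 0.22 kg, lying across the cover plate's middle, two 9.6 mm holes (x +/-38) over the pins; lift over 18 mm to clear them. Its upright grip fin is 36 mm along x, 14 mm thick along y, from 8 to 44 mm above the underside. This point is in the fin, 28 mm above the underside.
- tray: Shallow open black tray fixed to the bench, 160 (local x) x 140 mm outside, walls 4 mm thick and 22 mm high, floor 4 mm thick. Origin at the centre of its underside.
- rest_top (a point): Wooden rest fixed to the bench: a base board 150 (local x) x 100 x 8 mm with a raised strip 90 mm long (local x), 30 mm wide and 22 mm high along its middle. This point is the centre of the strip's top face, 30 mm above the bench.
- jar: Bystander: glass jar with metal lid, 60 mm across, 85 mm high. Origin at the centre of its underside.
- can: Bystander: can 66 mm across, 110 mm high. Origin at the centre of its underside.
- offcut: Bystander: wood offcut 90 x 45 x 40 mm. Origin at the centre of its underside.
- screwdriver: Bystander: screwdriver lying on the bench, about 200 mm long along its local x.
Things that resemble listed ones, but are neither listed nor needed, are in the scene too. Several things look just like the part that bears rest_top: the one meant starts farthest to the robot's right.

How it is judged (in metres and radians):
On the way, in this order (a step that is already met when the one before it is completed fails the run):
1. the hold-down bridge has been lifted clear of its pins (z of bridge_grip in the frame of fixture_top above 0.05 m), for 0.1 s.
2. the bridge lies flat in the tray, let go (horizontal distance between bridge_grip and tray below 0.06 m and z of bridge_grip in the frame of tray between 0.026 and 0.037 m and angle between bridge_grip's own z axis and vertical below 0.1 rad and contact force between the fingers and bridge below 0.05 N), for 0.2 s.
3. the cover plate stays tipped up in the well by itself, plain end raised, nothing touching it but the fixture (z of cover_lift in the frame of fixture_top above 0.006 m and z of cover_press in the frame of fixture_top below -0.006 m and horizontal distance between cover_center and fixture_top below 0.03 m and contact force between each of the arm, the fingers and cover below 0.05 N and linear speed of cover below 0.03 m/s), for 0.2 s.
At the end, for the whole second after the job is handed in: The cover plate lies released and at rest on the rest's raised strip: centre within 20 mm along and 12 mm across the strip, lengthwise within 0.2 rad, flat within 0.08 rad, marks up; the bridge lies flat (within 0.1 rad) on the tray's floor, its centre within 60 mm of the tray's (x of cover_center in the frame of rest_top between -0.02 and 0.02 m and y of cover_center in the frame of rest_top between -0.012 and 0.012 m and z of cover_center in the frame of rest_top between 0 and 0.006 m and angle between the y axis of cover_center and the x axis of rest_top, either way round below 0.2 rad and angle between cover_center's own z axis and vertical below 0.08 rad and linear speed of each of cover, bridge below 0.02 m/s and horizontal distance between bridge_grip and tray below 0.06 m and z of bridge_grip in the frame of tray between 0.026 and 0.037 m and angle between bridge_grip's own z axis and vertical below 0.1 rad); the robot touches nothing.
It fails at once if the bridge is tilted by more than 0.25 rad (angle between bridge_grip's own z axis and vertical above 0.25 rad).
It fails at once if the bridge falls (faster than 0.6 m/s, out of the fingers) (linear speed of bridge above 0.6 m/s and contact force between the fingers and bridge below 0.05 N).
It fails at once if the cover plate falls (faster than 0.6 m/s, out of the fingers) (linear speed of cover above 0.6 m/s and contact force between the fingers and cover below 0.05 N).
It fails at once if a bystander (jar, can, offcut or screwdriver) is moved by more than 30 mm (distance of any of jar, can, offcut, screwdriver from where it was at the start of the episode above 0.03 m).
It also fails if it takes over 54 s, if anything falls off the work surface, if the arm or the gripper's body presses on something with over 40 N, if the wrist force passes 120 N, or if a joint passes its speed limit or range.

### The arm

A 6-joint arm with a two-finger parallel gripper is mounted at the origin on the work surface. World frame = base frame: x ahead of the robot, y to its left, z up, the work surface at z = 0. Lengths are in m, angles in degrees, forces in N, time in s.
With the tool pointing down it reaches from about 0.425 to 0.925 m from the base axis. Payload 12.5 kg.
Tool frame: the origin (TCP) lies midway between the tips of the shut fingers; the grasp point (between the pads) lies 19 mm behind it (tcp_to_grasp is the distance from the TCP to the grasp point, in m); z points along the fingers, y is the direction in which the jaws open and shut (so a half turn about z gives the same grasp; the last joint's range is limited). The gripper opens to 85 mm and grips with 20 to 120 N. Pads are 22 mm wide; open, the fingers measure 114 mm over their backs; the gripper's body (76 mm by 85 mm) begins 54 mm behind the grasp point. The pads swing forward as they close: fully open they stand 13 mm farther back than shut.
Start: joints at [-78.644, 28.126, 89.318, -0, 62.55, -6.05], TCP at [0.187, -0.596, 0.231] pointing down, gripper open.
Joint ranges: [-177.58, 177.58], [-47.91, 125.51], [2.72, 160], [-65.01, 245.01], [3.68, 167.84], [-153.87, 153.87]. Speed limits (degrees/s): [127.2, 127.2, 159.86, 180, 180, 180].

### API

Orientations are given as a 3x3 rotation matrix whose columns are the frame's x, y, z axes.
In Python, from station import * gives the robot as it stands.
- The arm moves only by the tool step_arm, never from a script. Its argument "increments" is a list that holds one entry, the list of rows, each a list of 5 numbers: the gripper command: -1 is fully open, 1 is shut, values between are in proportion, then the shift along the world's x, y, z as a fraction of full scale, then the turn about the world's z as a fraction of full scale. In form: [[[gripper, tx, ty, tz, roll], ...]]. A call has 1 to 8 rows; each row shifts and turns the pose as measured when the row begins; what a row does not reach is not made up. Full scale, the value 1, is 30 mm for a shift and 4 degrees for a turn. A row lasts 1/12 s, in which the tool goes at most 41.7 mm and 7.16 degrees, less where a joint would pass 70% of its speed; a pose out of reach is approached as far as the arm can. A call with a number of a shift or a turn outside -1 to 1 is refused whole. A call with a gripper value outside its range is refused whole. The fingers move at their own pace and stop on an object; "squeeze" is the grip in N (left out, the last holds). Time passes only in rows, so rows that do not move let the fingers close. It gives the time, the measured TCP pose, the force and the opening at its end, in the units of the state.
- observe(): the state, without advancing time (a new reading comes with each control period).
- read_camera(name): name is "scene" or "top" or "wrist"; returns the picture (400x640x3 uint8, red, green, blue); there is no depth.
- calibration(name): a dict with "K" (3x3 intrinsics, pixels), "camera_from_world" (4x4, takes a point from world to camera coordinates); the wrist camera has in their place "mount" (4x4, takes a point from camera to tool coordinates, whose origin is the TCP and whose axes are the flange's). Camera axes: x right, y up, looking along -z (the intrinsics and any distortion apply to the point x, -y, -z); pixel columns grow to the right and rows downward; lengths in m; the calibration is good to about 2 mm. A picture is of the moment at which its call begins: read the wrist's pose just before it. calibration takes no time and is no camera call.
- hand_in(): hands the job in, once; it reports no verdict.
The state is a dict: "t": time; "qpos": joint angles; "joint_velocities": joint speeds; "joint_efforts": joint torques, N m; "eef_pos": TCP position; "tool_rot": TCP orientation; "force": force on the tool from outside, world axes, zero at the start; "ft_torque": the same for the moment, N m; "width": finger opening in m.
Only numpy, scipy, OpenCV 4.12 (cv2) and the standard library are available. Lean on these libraries where they do the work, as an engineer would, in place of code of your own. Each camera call takes 0.05 s, during which the arm holds its last target.

## Working session

There is one attempt and no reset: what is moved stays moved. The work goes in short steps, Python scripts to look and compute and a tool call to move; the robot and the scene stay as the last step left them, time stands still between calls to the robot, and variables do not carry over. Pictures are saved under pics/ and viewed, and the job is handed in when it is done.

Besides the shell and the picture viewer there is one more tool, called after "Request:" by a JSON object that holds its "method" and its "body", one argument or row to a line. step_arm: Moves the arm, as the interface text tells. Its arguments: {"type":"object","properties":{"increments":{"type":"array"},"squeeze":{"type":"number"}},"required":["increments"]}

```bash
ls; mkdir -p pics
python3 - <<'E'
from station import *
import cv2
for n in ["scene","top","wrist"]:
    im=read_camera(n); cv2.imwrite(f"pics/a_{n}.png",im[:,:,::-1])
    print(n,calibration(n))
print(observe())
E
```

```text
pics
scene {'K': array([[510.95617938,   0.        , 316.8906051 ],
       [  0.        , 510.95617938, 203.3923356 ],
       [  0.        ,   0.        ,   1.        ]]), 'camera_from_world': array([[-0.07113429,  0.99741058,  0.01058516,  0.02678454],
       [-0.64215979, -0.05391337,  0.76467257,  0.298157  ],
       [ 0.7632632 ,  0.04759708,  0.64433206, -1.72162806],
       [ 0.        ,  0.        ,  0.        ,  1.        ]])}
top {'K': array([[442.44819125,   0.        , 318.27598809],
       [  0.        , 442.44819125, 207.26717204],
       [  0.        ,   0.        ,   1.        ]]), 'camera_from_world': array([[ 0.00726373, -0.99968928, -0.02384475,  0.01393863],
       [ 0.99789348,  0.00570931,  0.06462197, -0.52496743],
       [-0.06446575, -0.02426392,  0.99762489, -1.09888792],
       [ 0.        ,  0.        ,  0.        ,  1.        ]])}
wrist {'K': array([[322.62337612,   0.        , 318.95112601],
       [  0.        , 322.62337612, 195.00818971],
       [  0.        ,   0.        ,   1.        ]]), 'mount': array([[ 2.38832635e-04,  9.62223992e-01,  2.72258944
[... 376 characters left out ...]
66e-04,
        6.25482961e+01, -6.05114351e+00]), 'joint_velocities': array([-0.01857326, -0.21387576, -0.10576827, -0.00978733, -0.10177273,
       -0.00573343]), 'joint_efforts': array([ 6.48832647e-04, -6.18710446e+01, -2.61690563e+01, -8.51990444e-05,
        3.25978457e-03, -1.45454533e-05]), 'eef_pos': array([ 0.18694645, -0.5962108 ,  0.23086715]), 'tool_rot': array([[ 9.54206479e-01,  2.99148740e-01, -1.64895649e-04],
       [ 2.99148775e-01, -9.54206150e-01,  7.95564472e-04],
       [ 8.06476667e-05, -8.08461104e-04, -9.99999670e-01]]), 'force': array([-0.59425989, -1.0319625 , -0.38075929]), 'ft_torque': array([ 0.03741288, -0.02300838,  0.00932309]), 'width': 0.08556243107664085}
```

View pics/a_top.png

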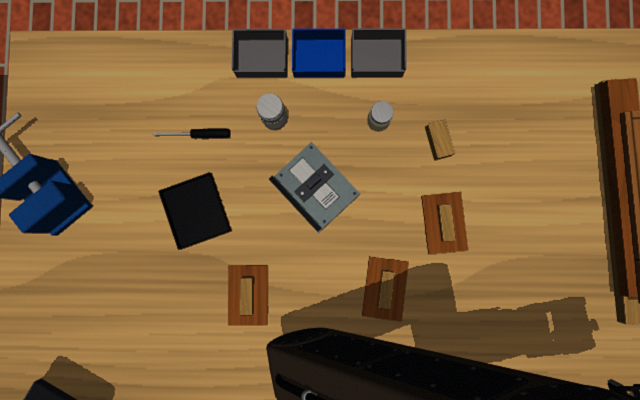

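View pics/a_scene.png

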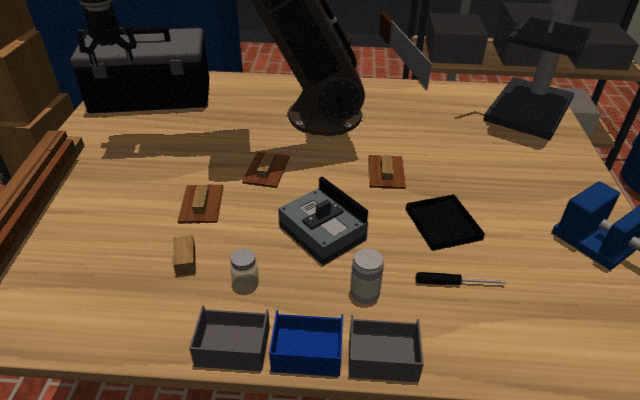

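View pics/a_wrist.png

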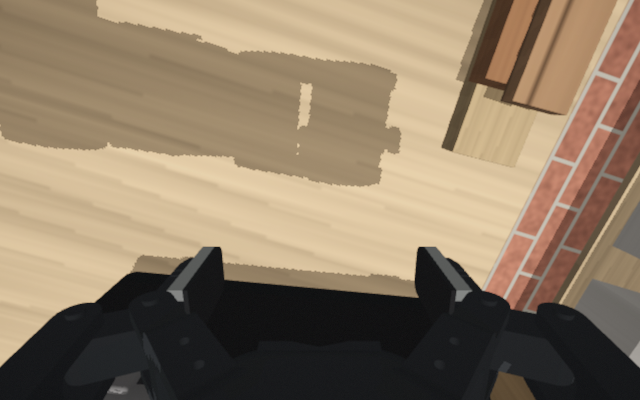

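The top view shows the fixture near (315,187), the tray at (195,211), the jar and can above the fixture, and three rests. The rest farthest to the robot's right is at (444,223). I'll zoom in on these.

```bash
cat > h.py <<'E'
from station import *
import numpy as np, cv2
def ray(n,uv,pose=None):
    c=calibration(n);K=c["K"]
    d=np.linalg.inv(K)@np.array([uv[0],uv[1],1.]); d=np.array([d[0],-d[1],-d[2]])
    if n=="wrist":
        M=c["mount"]; p,R=pose
        return p+R@M[:3,3], R@(M[:3,:3]@d)
    T=c["camera_from_world"]; R=T[:3,:3]
    return -R.T@T[:3,3], R.T@d
def plane(n,uv,z,pose=None):
    o,d=ray(n,uv,pose); return o+d*(z-o[2])/d[2]
def proj(n,P,pose=None):
    c=calibration(n);K=c["K"]; P=np.asarray(P,float)
    if n=="wrist":
        M=c["mount"]; p,R=pose
        q=R.T@(P-p); q=M[:3,:3].T@(q-M[:3,3])
    else:
        T=c["camera_from_world"]; q=T[:3,:3]@P+T[:3,3]
    q=K@np.array([q[0],-q[1],-q[2]]); return q[:2]/q[2]
E
python3 - <<'E'
import cv2
im=cv2.imread("pics/a_top.png"); 
cv2.imwrite("pics/b_fix.png",cv2.resize(im[130:245,255:375],None,fx=5,fy=5,interpolation=cv2.INTER_CUBIC))
cv2.imwrite("pics/b_rest.png",cv2.resize(im[180:265,410:480],None,fx=6,fy=6,interpolation=cv2.INTER_CUBIC))
cv2.imwrite("pics/b_tray.png",cv2.resize(im[165:255,150:240],None,fx=6,fy=6,interpolation=cv2.INTER_CUBIC))
s=cv2.imread("pics/a_scene.png")
cv2.imwrite("pics/b_sfix.png",cv2.resize(s[170:270,270:380],None,fx=6,fy=6,interpolation=cv2.INTER_CUBIC))
E
```

```text
(no output)
```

View pics/b_fix.png

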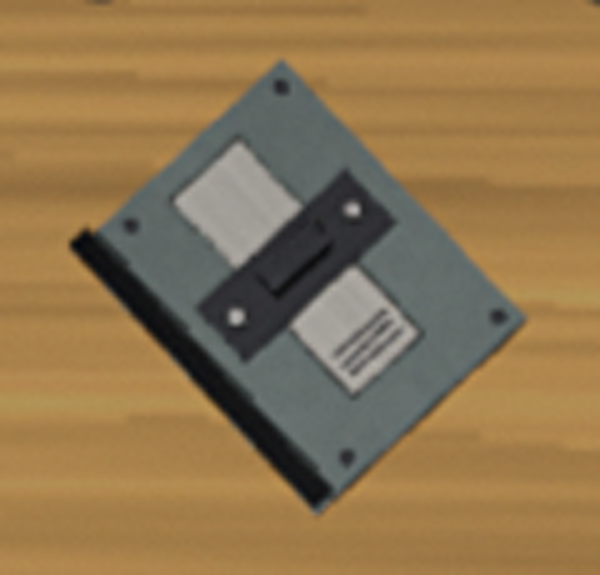

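View pics/b_rest.png

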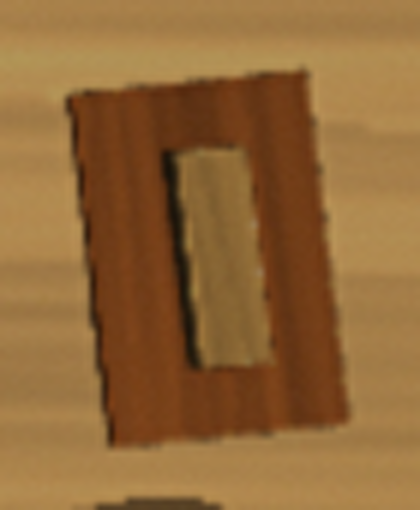

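View pics/b_tray.png

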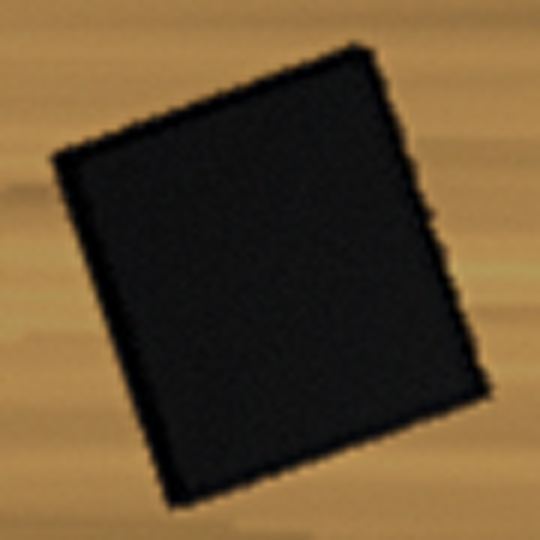

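View pics/b_sfix.png

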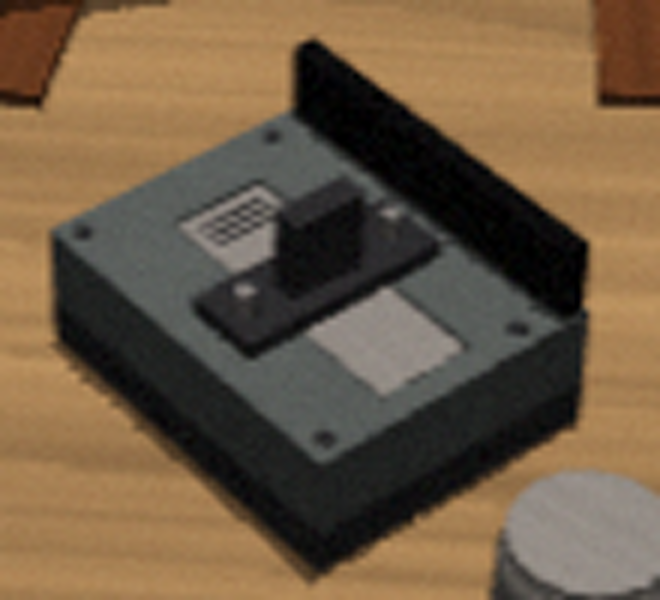

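Run:
```python
from h import *
np.set_printoptions(precision=4,suppress=True)
def P(lst,ox,oy,s,z): return np.array([plane("top",(ox+(x+.5)/s-.5,oy+(y+.5)/s-.5),z)[:2] for x,y in lst])
def yaw(v): return np.degrees(np.arctan2(v[1],v[0]))
o=P([(238,137),(173,202),(423,333),(352,398)],255,130,5,.06)
c=o.mean(0); d=(o[2]+o[3]-o[0]-o[1])/2
print("opening",c,yaw(d),np.linalg.norm(d),np.linalg.norm(o[0]-o[1]),np.linalg.norm(o[2]-o[3]))
pin=P([(353,209),(237,317)],255,130,5,.078); print("pins",pin.mean(0),yaw(pin[1]-pin[0])+90,np.linalg.norm(pin[1]-pin[0]))
b=P([(282,60),(527,320),(320,512)],255,130,5,.06); print("block",b,(b[0]+b[2])/2, yaw(b[1]-b[0]),np.linalg.norm(b[1]-b[0]),np.linalg.norm(b[2]-b[1]))
t=P([(55,155),(365,45),(490,395),(175,505)],150,165,6,.022); print("tray",t.mean(0),[yaw(t[(i+1)%4]-t[i]) for i in range(4)],[np.linalg.norm(t[(i+1)%4]-t[i]) for i in range(4)])
r=P([(178,153),(246,147),(274,363),(200,369)],410,180,6,.03); print("strip",r.mean(0),[yaw(r[(i+1)%4]-r[i]) for i in range(4)],[np.linalg.norm(r[(i+1)%4]-r[i]) for i in range(4)])
r=P([(68,95),(306,70),(350,423),(112,445)],410,180,6,.008); print("base",r.mean(0),[yaw(r[(i+1)%4]-r[i]) for i in range(4)],[np.linalg.norm(r[(i+1)%4]-r[i]) for i in range(4)])
# scene cross checks
print("scene pins",[plane("scene",(270+(x+.5)/6-.5,170+(y+.5)/6-.5),.078) for x,y in [(245,290),(393,215)]])
so=np.array([plane("scene",(270+(x+.5)/6-.5,170+(y+.5)/6-.5),.06)[:2] for x,y in [(178,217),(262,182),(465,347),(383,396)]]);print(so,so.mean(0))
im=read_camera("scene");s=im[:,:,::-1]
cv2.imwrite("pics/c_rest.png",cv2.resize(s[175:230,170:235],None,fx=8,fy=8,interpolation=cv2.INTER_CUBIC))
for n,a in [("jar",(380,108)),]: print(n,plane("top",a,.085))
print("can",plane("top",(269,103),.11))
print("jar cam2",plane("scene",(243,258),.085),plane("scene",(368,260),.11))
```

```text
opening [0.5812 0.0276] -136.906639676334 0.13088985648410567 0.044995461529693984 0.0467413644422648
pins [0.581  0.0275] 223.4498898305026 0.075974487509442
block [[ 0.6832  0.0353]
 [ 0.5559 -0.0846]
 [ 0.4622  0.0151]] [0.5727 0.0252] -136.70550340463916 0.17492724256899075 0.13682880838378172
tray [0.5151 0.3295] [np.float64(-70.10080362542655), np.float64(-159.17214834462615), np.float64(109.61815627582052), np.float64(20.597294272579585)] [np.float64(0.13925157559368553), np.float64(0.15786296631493654), np.float64(0.13989690342477518), np.float64(0.15716769505196704)]
strip [ 0.4881 -0.3013] [np.float64(-84.60012864160956), np.float64(-173.3517854872301), np.float64(95.07710173887412), np.float64(5.183705949653129)] [np.float64(0.028045078002995143), np.float64(0.08944904399590263), np.float64(0.030331043915642505), np.float64(0.08925758340699577)]
base [ 0.4888 -0.3006] [np.float64(-83.66633133834958), np.float64(-173.73037026151593), np.float64(95.74876323050817), np.float64(6.672891761732938)] [np.float64(0.10050925727975485), np.float64(0.1489742836203825), np.float64(0.09947192450570437), np.float64(0.14796133975888806)]
scene pins [array([0.6105, 0.0005, 0.078 ]), array([0.5601, 0.0566, 0.078 ])]
[[ 0.5476 -0.0323]
 [ 0.5221  0.0006]
 [ 0.6168  0.0881]
 [ 0.6473  0.0571]] [0.5834 0.0284]
jar [ 0.7596 -0.1305  0.085 ]
can [0.7642 0.1329 0.11  ]
jar cam2 [ 0.7587 -0.1323  0.085 ] [0.7669 0.1329 0.11  ]
```

View pics/c_rest.png

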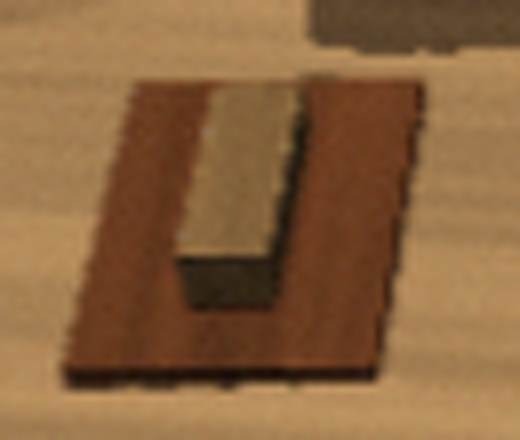

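Request:
{"method": "step_arm", "body": {
  "increments": [
    [[-1,0.5,0.75,0,1],[-1,0.5,0.75,0,1],[-1,0.5,0.75,0,1],[-1,0.5,0.75,0,1],[-1,0.5,0.75,0,1],[-1,0.5,0.75,0,1],[-1,0.5,0.75,0,1],[-1,0.5,0.75,0,1]]
  ]
}}

```text
t: 0.87
eef_pos: [0.3074, -0.4116, 0.2287]
tool_rot: [[0.638, 0.77, -0.002], [0.77, -0.638, 0.002], [0.0, -0.002, -1.0]]
force: [-0.1, -0.8, -0.5]
width: 0.0854
```

Request:
{"method": "step_arm", "body": {
  "increments": [
    [[-1,0.46,0.73,0,1],[-1,0.46,0.73,0,1],[-1,0.46,0.73,0,1],[-1,0.46,0.73,0,1],[-1,0.46,0.73,0,1],[-1,0.46,0.73,0,1],[-1,0.46,0.73,0,1],[-1,0.46,0.73,0,1]]
  ]
}}

```text
t: 1.53
eef_pos: [0.4218, -0.2265, 0.2287]
tool_rot: [[0.105, 0.994, -0.002], [0.994, -0.105, 0.0], [0.0, -0.002, -1.0]]
force: [-0.1, 0.4, -0.0]
width: 0.0853
```

Request:
{"method": "step_arm", "body": {
  "increments": [
    [[-1,0.46,0.73,0,1],[-1,0.46,0.73,0,1],[-1,0.46,0.73,0,1],[-1,0.46,0.73,0,1],[-1,0.46,0.73,0,1],[-1,0.46,0.73,0,1],[-1,0.46,0.73,0,1],[-1,0.46,0.73,0,1]]
  ]
}}

```text
t: 2.2
eef_pos: [0.5362, -0.0409, 0.2288]
tool_rot: [[-0.464, 0.886, -0.002], [0.886, 0.464, -0.001], [0.0, -0.002, -1.0]]
force: [0.4, -1.2, 1.3]
width: 0.0853
```

Request:
{"method": "step_arm", "body": {
  "increments": [
    [[-1,0.38,0.57,-0.4,1],[-1,0.38,0.57,-0.4,1],[-1,0.38,0.57,-0.4,1],[-1,0.25,0.4,-0.4,0.6],[-1,0.1,0.1,0,0.1],[-1,0,0,0,0]]
  ]
}}

```text
t: 2.7
eef_pos: [0.5846, 0.0334, 0.1788]
tool_rot: [[-0.691, 0.723, -0.0], [0.723, 0.691, -0.001], [-0.0, -0.001, -1.0]]
force: [0.1, 0.7, -0.7]
width: 0.0853
```

```bash
cat > look.py <<'E'
from h import *
import sys
np.set_printoptions(precision=4,suppress=True)
s=observe(); im=read_camera("wrist")[:,:,::-1].copy()
tag=sys.argv[1]; cv2.imwrite(f"pics/{tag}.png",im)
np.savez(f"pics/{tag}.npz",p=s["eef_pos"],R=s["tool_rot"])
R=s["tool_rot"]; print(s["t"],s["eef_pos"],"jaw yaw",np.degrees(np.arctan2(R[1,1],R[0,1])),"w",s["width"],"F",s["force"])
E
python3 look.py w1
```

```text
2.7 [0.5846 0.0334 0.1788] jaw yaw 43.695745361821125 w 0.08532619656727172 F [ 0.1454  0.7183 -0.7102]
```

View pics/w1.png

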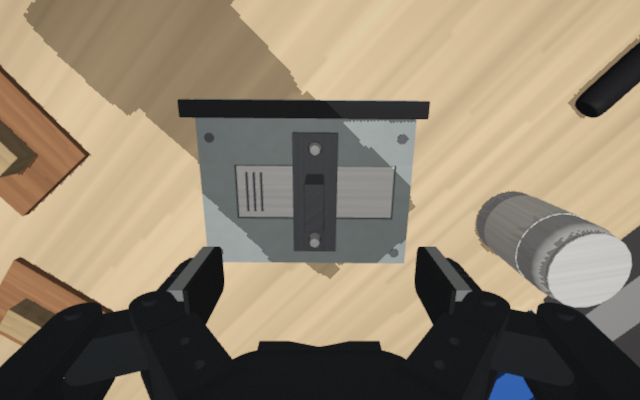

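Wrist view: pins at (315,149) and (314,242), opening corners at (236,165), (395,166), (395,218) and (235,218).

Run:
```python
from h import *
np.set_printoptions(precision=4,suppress=True)
d=np.load("pics/w1.npz");pose=(d["p"],d["R"])
p=np.array([plane("wrist",u,.078,pose)[:2] for u in [(315,149),(314,242)]]);v=p[0]-p[1];print(p,p.mean(0),np.degrees(np.arctan2(v[1],v[0])),np.linalg.norm(v))
o=np.array([plane("wrist",u,.06,pose)[:2] for u in [(236,165),(395,166),(395,218),(235,218)]]);v=(o[0]+o[3]-o[1]-o[2])/2;print(o.mean(0),np.degrees(np.arctan2(v[1],v[0])),np.linalg.norm(v),np.linalg.norm(o[0]-o[3]))
```

```text
[[0.5567 0.0572]
 [0.6083 0.0016]] [0.5825 0.0294] 132.9022309364289 0.07584854193338324
[0.5833 0.029 ] -136.43797004108262 0.13381960776929125 0.04625098513396889
```

Request:
{"method": "step_arm", "body": {
  "increments": [
    [[-1,-0.08,-0.15,-0.7,-0.1],[-1,0,0,-0.7,0],[-1,0,0,-0.7,0],[-1,0,0,-0.6,0],[-1,0,0,-0.5,0],[-1,0,0,-0.1,0],[-1,0,0,0,0]]
  ]
}}

```text
t: 3.33
eef_pos: [0.5815, 0.0219, 0.0833]
tool_rot: [[-0.674, 0.739, 0.008], [0.739, 0.674, -0.002], [-0.007, 0.005, -1.0]]
force: [-0.4, -0.1, 0.3]
width: 0.0853
```

Request:
{"method": "step_arm", "body": {
  "increments": [
    [[-1,0.03,0.22,-0.2,0.15],[-1,0,0,0,0],[-1,0,0,0,0]]
  ]
}}

```text
t: 3.58
eef_pos: [0.5833, 0.0278, 0.0799]
tool_rot: [[-0.68, 0.733, 0.012], [0.733, 0.68, -0.002], [-0.01, 0.007, -1.0]]
force: [0.0, -0.4, 0.8]
width: 0.0852
```

```bash
python3 look.py w2
```

```text
3.5833 [0.5833 0.0278 0.0799] jaw yaw 42.866586823090955 w 0.08521518561051702 F [ 0.0415 -0.4154  0.7953]
```

View pics/w2.png

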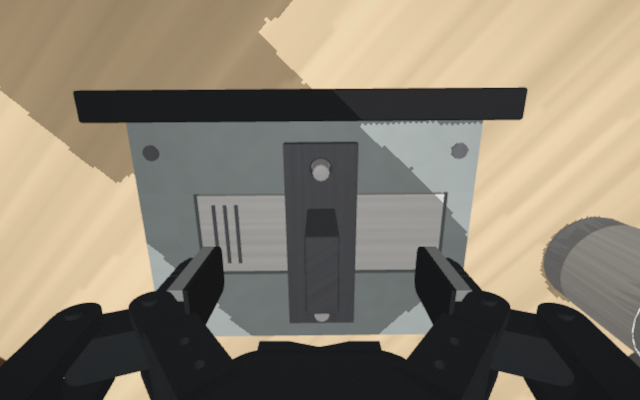

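Request:
{"method": "step_arm", "body": {
  "increments": [
    [[-1,-0.03,0.03,-0.17,0],[-0.2,0,0,0,0],[0.4,0,0,0,0],[1,0,0,0,0],[1,0,0,0,0],[1,0,0,0,0],[1,0,0,0,0],[1,0,0,0,0]]
  ],
  "squeeze": 50
}}

```text
t: 4.3
eef_pos: [0.583, 0.0291, 0.076]
tool_rot: [[-0.681, 0.733, 0.014], [0.733, 0.681, -0.003], [-0.012, 0.009, -1.0]]
force: [-0.0, 0.1, -0.1]
width: 0.0132
```

Request:
{"method": "step_arm", "body": {
  "increments": [
    [[1,0,0,0.2,0],[1,0,0,0.3,0],[1,0,0,0.4,0]]
  ]
}}

```text
t: 4.55
eef_pos: [0.582, 0.0292, 0.1024]
tool_rot: [[-0.681, 0.733, 0.01], [0.733, 0.681, -0.002], [-0.009, 0.006, -1.0]]
force: [-0.2, 0.2, -1.3]
width: 0.0132
```

```bash
python3 look.py w3
```

```text
4.55 [0.582  0.0292 0.1024] jaw yaw 42.89160243851527 w 0.013155816644916421 F [-0.221   0.1578 -1.2744]
```

View pics/w3.png

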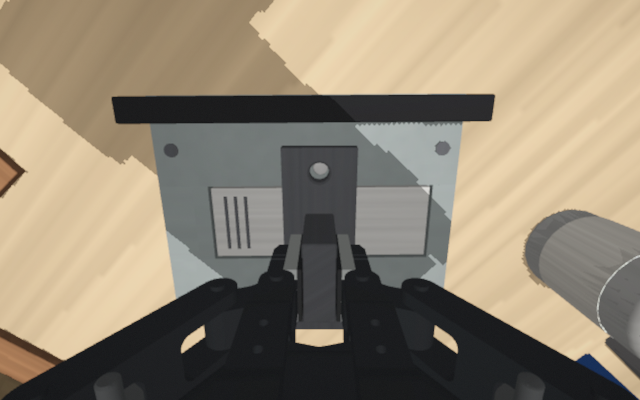

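Request:
{"method": "step_arm", "body": {
  "increments": [
    [[1,0,0,0.6,0],[1,0,0,0.6,0],[1,-0.1,0.4,0.4,0],[1,-0.2,0.7,0,0],[1,-0.2,0.9,0,0],[1,-0.2,0.9,0,0],[1,-0.2,0.9,0,0],[1,-0.2,0.9,0,0]]
  ]
}}

```text
t: 5.27
eef_pos: [0.5498, 0.1701, 0.1602]
tool_rot: [[-0.675, 0.738, 0.02], [0.738, 0.675, -0.003], [-0.015, 0.013, -1.0]]
force: [0.0, 0.2, -2.0]
width: 0.0131
```

Request:
{"method": "step_arm", "body": {
  "increments": [
    [[1,-0.2,0.9,0,0],[1,-0.2,0.9,0,0],[1,-0.2,0.9,0,0],[1,-0.2,0.8,0,0],[1,-0.15,0.6,0,0],[1,-0.1,0.3,0,0],[1,0,0,0,0]]
  ]
}}

```text
t: 5.85
eef_pos: [0.5138, 0.3127, 0.1629]
tool_rot: [[-0.678, 0.735, 0.021], [0.735, 0.678, -0.001], [-0.016, 0.015, -1.0]]
force: [-0.4, -0.2, -1.8]
width: 0.0131
```

Request:
{"method": "step_arm", "body": {
  "increments": [
    [[1,0,0.4,-0.5,0],[1,0,0.17,-0.8,0],[1,0,0,-0.8,0],[1,0,0,-0.8,0],[1,0,0,-0.7,0],[1,0,0,-0.4,0],[1,0,0,-0.1,0],[1,0,0,0,0]]
  ]
}}

```text
t: 6.52
eef_pos: [0.5166, 0.3238, 0.0377]
tool_rot: [[-0.675, 0.737, 0.026], [0.737, 0.676, -0.001], [-0.018, 0.018, -1.0]]
force: [0.1, 0.1, -0.7]
width: 0.0132
```

```bash
python3 look.py w4
python3 - <<'E'
from h import *
im=read_camera("scene")[:,:,::-1]; cv2.imwrite("pics/s4.png",cv2.resize(im[130:280,360:510],None,fx=4,fy=4,interpolation=cv2.INTER_CUBIC))
E
```

```text
6.5167 [0.5166 0.3238 0.0377] jaw yaw 42.51669360303289 w 0.013227762162239677 F [ 0.1234  0.0846 -0.7061]
```

View pics/s4.png

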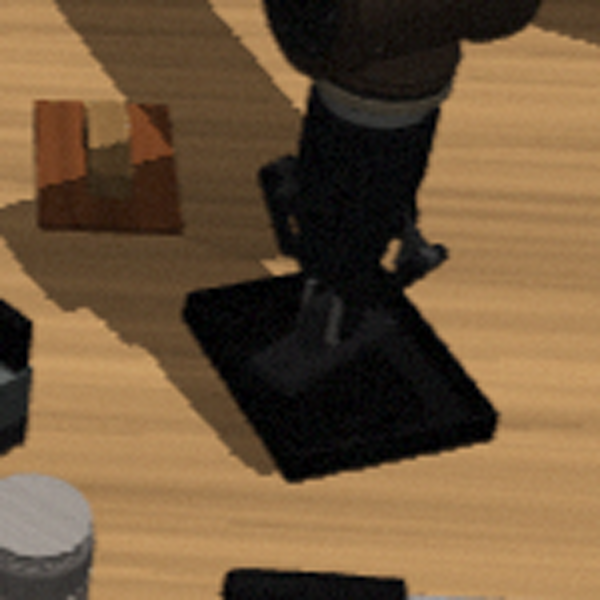

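Request:
{"method": "step_arm", "body": {
  "increments": [
    [[1,0,0.15,-0.25,0],[1,0,0,-0.2,0],[1,0,0,-0.12,0],[1,0,0,0,0]]
  ]
}}

```text
t: 6.95
eef_pos: [0.5186, 0.3296, 0.0236]
tool_rot: [[-0.675, 0.737, 0.032], [0.737, 0.675, 0.002], [-0.02, 0.025, -0.999]]
force: [0.0, -0.5, -1.6]
width: 0.0131
```

Request:
{"method": "step_arm", "body": {
  "increments": [
    [[1,0,0,-0.12,0],[1,0,0,-0.1,0],[1,0,0,0,0]]
  ]
}}

```text
t: 7.2
eef_pos: [0.5199, 0.3303, 0.0208]
tool_rot: [[-0.676, 0.736, 0.037], [0.737, 0.676, 0.004], [-0.022, 0.03, -0.999]]
force: [-0.2, 0.1, -1.7]
width: 0.0135
```

Request:
{"method": "step_arm", "body": {
  "increments": [
    [[1,0,0,-0.15,0],[1,0,0,0,0]]
  ]
}}

```text
t: 7.37
eef_pos: [0.5213, 0.3311, 0.0209]
tool_rot: [[-0.676, 0.736, 0.042], [0.737, 0.676, 0.007], [-0.023, 0.035, -0.999]]
force: [0.2, 0.4, -1.8]
width: 0.0132
```

Request:
{"method": "step_arm", "body": {
  "increments": [
    [[1,0,0,-0.2,0],[1,0,0,-0.1,0]]
  ]
}}

```text
t: 7.53
eef_pos: [0.5227, 0.3318, 0.0184]
tool_rot: [[-0.676, 0.735, 0.047], [0.736, 0.677, 0.009], [-0.025, 0.041, -0.999]]
force: [-11.5, -8.5, 33.5]
width: 0.0128
```

```bash
python3 look.py w5; python3 -c "
from h import *
o=observe();print(o['qpos'],o['joint_velocities'],o['joint_efforts'],o['ft_torque'])"
```

```text
7.5333 [0.5227 0.3318 0.0184] jaw yaw 42.63329640808229 w 0.012845580540465666 F [-11.5052  -8.4988  33.5254]
[ 26.61800493  42.39462242 101.31799587  -1.38106444  33.6536979
 -14.85212282] [-0.0490383  -0.12163483  0.01505309 -0.0130493   0.00716204  0.0016288 ] [ 4.74806037e-01 -4.77809858e+01 -1.60629201e+01  3.54417907e-01
 -3.38093452e+00 -3.19287262e-02] [-1.5723052   1.98454487 -0.07254293]
```

View pics/w5.png

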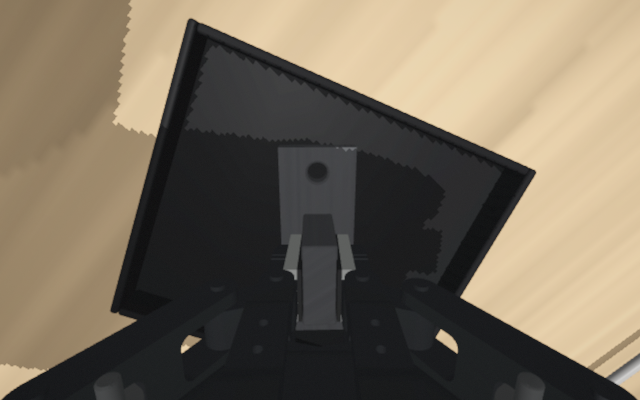

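Request:
{"method": "step_arm", "body": {
  "increments": [
    [[0.6,0,0,0.03,0],[0,0,0,0,0],[-0.6,0,0,0,0],[-1,0,0,0,0],[-1,0,0,0.1,0],[-1,0,0,0.3,0]]
  ]
}}

```text
t: 8.08
eef_pos: [0.5224, 0.3318, 0.0312]
tool_rot: [[-0.677, 0.735, 0.047], [0.736, 0.677, 0.009], [-0.026, 0.041, -0.999]]
force: [-0.9, -0.0, -0.0]
width: 0.0767
```

```bash
python3 look.py w6
```

```text
8.0833 [0.5224 0.3318 0.0312] jaw yaw 42.657191400649296 w 0.0767414915051692 F [-0.9217 -0.0215 -0.0249]
```

View pics/w6.png

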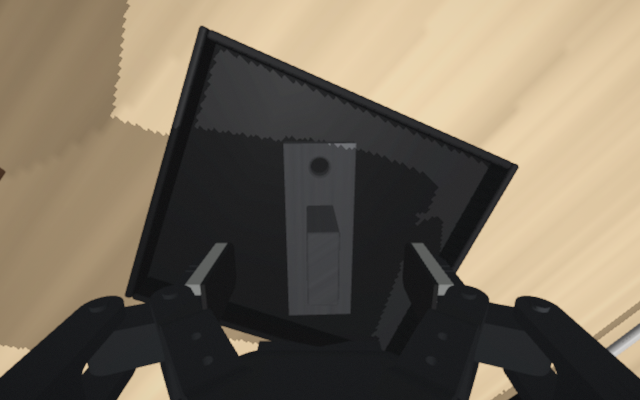

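The bridge lies flat in the tray and is released, with the fingers clear of the fin on both sides. Next I'll rise, turn the jaws and go back to the fixture.

Request:
{"method": "step_arm", "body": {
  "increments": [
    [[-1,0,0,0.5,0],[-1,0,0,0.8,0],[-1,0,0,0.9,-0.5],[0,0.04,-0.3,0.9,-1],[1,0.04,-0.5,0.6,-1],[1,0.04,-0.5,0,-1],[1,0.04,-0.5,0,-1],[1,0.04,-0.5,0,-1]]
  ]
}}

```text
t: 8.8
eef_pos: [0.5288, 0.2633, 0.1533]
tool_rot: [[-0.342, 0.938, 0.053], [0.94, 0.342, -0.007], [-0.025, 0.048, -0.999]]
force: [0.6, 0.1, -0.8]
width: 0.0257
```

Request:
{"method": "step_arm", "body": {
  "increments": [
    [[1,0.04,-0.5,0,-1],[1,0.04,-0.5,0,-1],[1,0.04,-0.5,0,-1],[1,0.04,-0.5,0,-1],[1,0.04,-0.5,0,-1],[1,0.04,-0.5,0,-1],[1,0.04,-0.5,0,-1],[1,0.04,-0.5,0,-1]]
  ]
}}

```text
t: 9.47
eef_pos: [0.5388, 0.1377, 0.1578]
tool_rot: [[0.236, 0.971, 0.046], [0.971, -0.235, -0.035], [-0.023, 0.053, -0.998]]
force: [-0.8, -0.4, 1.0]
width: -0.0004
```

Request:
{"method": "step_arm", "body": {
  "increments": [
    [[1,0.06,-0.57,0,-1],[1,0.06,-0.57,0,-1],[1,0.06,-0.57,0,-1],[1,0.06,-0.57,0,-1],[1,0.06,-0.57,0,-1],[1,0.06,-0.57,0,-1],[1,0.06,-0.57,0,-1],[1,0.03,-0.4,0,-0.8]]
  ]
}}

```text
t: 10.13
eef_pos: [0.5528, -0.0009, 0.1613]
tool_rot: [[0.726, 0.688, 0.023], [0.688, -0.724, -0.056], [-0.021, 0.057, -0.998]]
force: [-0.7, -0.5, 0.4]
width: -0.0003
```

Request:
{"method": "step_arm", "body": {
  "increments": [
    [[1,0,0,0,0]]
  ]
}}

```text
t: 10.22
eef_pos: [0.5531, -0.0026, 0.1617]
tool_rot: [[0.729, 0.685, 0.024], [0.685, -0.727, -0.056], [-0.021, 0.057, -0.998]]
force: [0.2, -0.3, 1.1]
width: -0.0001
```

```bash
python3 look.py w7
```

```text
10.2167 [ 0.5531 -0.0026  0.1617] jaw yaw -46.70761036493605 w -8.049120088746801e-05 F [ 0.2193 -0.2799  1.0763]
```

View pics/w7.png

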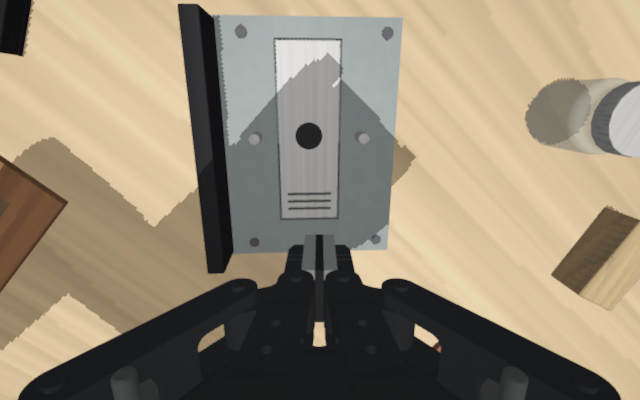

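Run:
```python
from h import *
np.set_printoptions(precision=4,suppress=True)
d=np.load("pics/w7.npz");pose=(d["p"],d["R"])
print(plane("wrist",(309,136),.059,pose))
p=np.array([plane("wrist",u,.078,pose)[:2] for u in [(255,138.5),(364,138)]]);v=p[0]-p[1];print(p,p.mean(0),np.degrees(np.arctan2(v[1],v[0])),np.linalg.norm(v))
o=np.array([plane("wrist",u,.06,pose)[:2] for u in [(280,220),(339,219),(342,39),(275,39)]]);print(o.mean(0)); v=(o[0]+o[1]-o[2]-o[3])/2;print(np.degrees(np.arctan2(v[1],v[0])),np.linalg.norm(v))
e=np.array([-.729,-.6845]);x=np.array([-.6845,.729])
c=np.array([.582,.0288]); q=d["p"][:2]-c; print("tcp fixture xy",q@x,q@e)
```

```text
[0.5831 0.0282 0.059 ]
[[0.558  0.056 ]
 [0.6094 0.0011]] [0.5837 0.0285] 133.16693649454217 0.07520704552321705
[0.583  0.0279]
-136.8861585807447 0.13220002056770247
tcp fixture xy -0.003110156326546326 0.04259640831469954
```

Request:
{"method": "step_arm", "body": {
  "increments": [
    [[1,-0.04,0.05,-0.6,0],[1,0,0,-0.7,0],[1,0,0,-0.7,0],[1,0,0,-0.5,0],[1,0,0,-0.3,0],[1,0,0,0,0]]
  ]
}}

```text
t: 10.77
eef_pos: [0.5521, 0.004, 0.0772]
tool_rot: [[0.716, 0.697, 0.03], [0.698, -0.714, -0.055], [-0.017, 0.061, -0.998]]
force: [-0.1, 0.1, 0.2]
width: 0.0
```

```bash
cat > fx.py <<'E'
from h import *
np.set_printoptions(precision=4,suppress=True)
e=np.array([-.729,-.6845]);x=np.array([-.6845,.729]);c=np.array([.5828,.0285])
s=observe();q=s["eef_pos"][:2]-c;print("fixture xyz mm",1000*np.array([q@x,q@e,s["eef_pos"][2]-.06]),"F",s["force"],s["t"])
E
python3 fx.py
```

```text
fixture xyz mm [ 3.1285 39.1871 17.1735] F [-0.1008  0.0667  0.2301] 10.7667
```

Request:
{"method": "step_arm", "body": {
  "increments": [
    [[1,-0.02,-0.15,-0.3,0],[1,0,0,-0.3,0],[1,0,0,-0.25,0],[1,0,0,0,0]]
  ]
}}

```text
t: 11.1
eef_pos: [0.5523, 0.0002, 0.0513]
tool_rot: [[0.714, 0.7, 0.033], [0.7, -0.712, -0.055], [-0.015, 0.063, -0.998]]
force: [-0.6, 0.5, -0.2]
width: 0.0001
```

```bash
python3 fx.py; python3 look.py w8
```

```text
fixture xyz mm [ 0.2192 41.6378 -8.6929] F [-0.6298  0.5322 -0.1516] 11.1
11.1 [0.5523 0.0002 0.0513] jaw yaw -45.48473393664913 w 7.986025626868596e-05 F [-0.6298  0.5322 -0.1516]
```

View pics/w8.png

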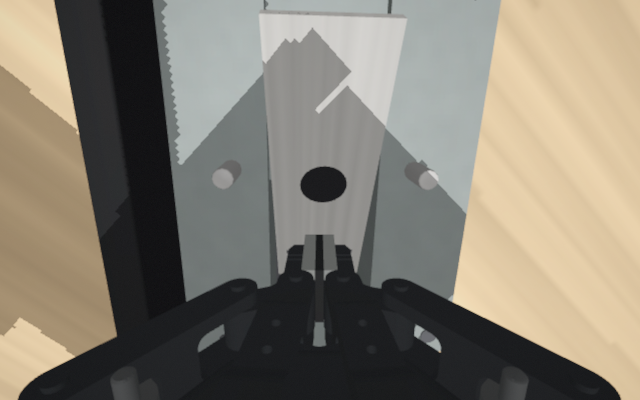

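The plain end is rising. Next I'll go further down and towards the lip.

Request:
{"method": "step_arm", "body": {
  "increments": [
    [[1,0,0,-0.25,0],[1,-0.07,-0.07,-0.2,0],[1,-0.1,-0.1,-0.1,0],[1,-0.1,-0.1,-0.1,0],[1,-0.08,-0.08,-0.05,0],[1,0,0,0,0]]
  ]
}}

```text
t: 11.65
eef_pos: [0.547, -0.0126, 0.041]
tool_rot: [[0.713, 0.699, 0.053], [0.701, -0.711, -0.06], [-0.004, 0.08, -0.997]]
force: [-0.1, -0.2, -0.0]
width: -0.0002
```

```bash
python3 fx.py; python3 look.py w9
```

```text
fixture xyz mm [ -5.4589  54.1821 -18.9831] F [-0.1012 -0.182  -0.0297] 11.65
11.65 [ 0.547  -0.0126  0.041 ] jaw yaw -45.49007180352657 w -0.00017421258829789462 F [-0.1012 -0.182  -0.0297]
```

View pics/w9.png

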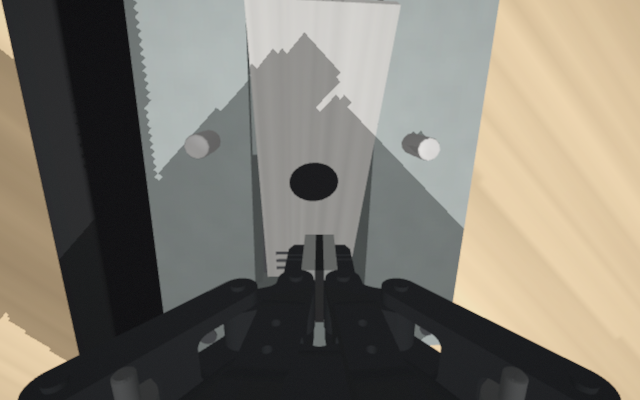

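Request:
{"method": "step_arm", "body": {
  "increments": [
    [[1,0,0,0.1,0],[1,0,0,0.2,0],[1,0,0,0.2,0],[1,0,0,0.3,0],[1,0,0,0.5,0],[1,0,0,0.5,0],[1,0,0,0.5,0],[1,0,0,0.5,0]]
  ]
}}

```text
t: 12.37
eef_pos: [0.5462, -0.0113, 0.1287]
tool_rot: [[0.713, 0.7, 0.047], [0.701, -0.71, -0.058], [-0.007, 0.075, -0.997]]
force: [0.4, -0.7, -0.4]
width: -0.0001
```

```bash
python3 fx.py; python3 look.py w10
```

```text
fixture xyz mm [-3.9549 53.9205 68.6868] F [ 0.4187 -0.7305 -0.3769] 12.3667
12.3667 [ 0.5462 -0.0113  0.1287] jaw yaw -45.425422455953466 w -5.962104141092951e-05 F [ 0.4187 -0.7305 -0.3769]
```

View pics/w10.png

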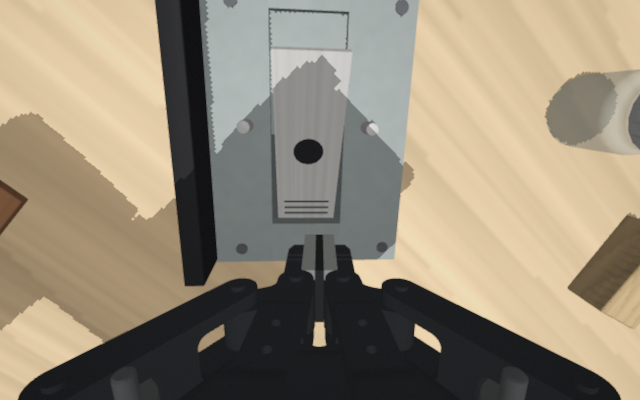

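```bash
cat > plate.py <<'E'
from h import *
from scipy.optimize import least_squares
import sys
np.set_printoptions(precision=4,suppress=True)
e=np.array([-.729,-.6845,0]);X=np.array([-.6845,.729,0]);c=np.array([.5828,.0285,.06]);Z=np.array([0,0,1.])
def fit(tag,disc,end,line=None):
    d=np.load(f"pics/{tag}.npz");pose=(d["p"],d["R"])
    def W(p): # p: th, s  (s: centre's distance past pivot along plate), xo
        th,s,xo=p; t=np.array([np.cos(th),-np.sin(th)]); n=np.array([np.sin(th),np.cos(th)])
        mid=np.array([.006,-.006])+s*t
        f=lambda a,h: c+X*xo+e*(mid+a*t+h*n)[0]+Z*(mid+a*t+h*n)[1]
        return f
    def r(p):
        f=W(p); o=list(proj("wrist",f(0,.005),pose)-disc)+list(proj("wrist",f(-.065,.005),pose)-end)
        return o
    q=least_squares(r,[.4,.008,0]); p=q.x;f=W(p)
    F=lambda P:1000*np.array([(P-c)@X,(P-c)@e,(P-c)@Z])
    print("th deg",np.degrees(p[0]),"s,xo mm",p[1:]*1000,"res",q.fun)
    for n,P in [("centre",f(0,.0025)),("lift",f(-.053,.0025)),("plain end top",f(-.065,.005)),("press",f(.045,.005)),("marked end",f(.065,.0025))]: print(n,P,F(P))
E
python3 - <<'E'
from plate import *
fit("w10",np.array([308,151.5]),np.array([311.5,48.5]))
im=read_camera("scene")[:,:,::-1]; cv2.imwrite("pics/s10.png",cv2.resize(im[130:280,250:400],None,fx=4,fy=4,interpolation=cv2.INTER_CUBIC))
E
```

```text
th deg 23.146501937087976 s,xo mm [ 9.7834 -0.8959] res [-0.0613  0.0093  0.0498 -0.0058]
centre [0.5718 0.0169 0.0525] [-0.8959 15.9782 -7.5469]
lift [0.6073 0.0503 0.0733] [ -0.8959 -32.7545  13.2865]
plain end top [0.6146 0.0571 0.0803] [ -0.8959 -42.8056  20.3023]
press [ 0.5409 -0.0121  0.0371] [ -0.8959  58.3378 -22.9369]
marked end [ 0.5282 -0.024   0.0269] [ -0.8959  75.7448 -33.0974]
```

View pics/s10.png

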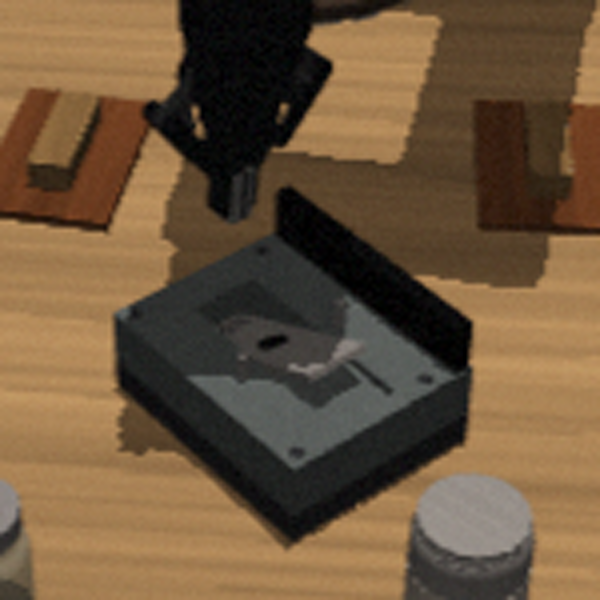

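The plate stays tipped by itself at about 23°. Its marked end is at y = 75.7 mm against the pocket end at 76 mm, and the grip point is at (0.607, 0.050, 0.073). I'll move over the raised end.

Request:
{"method": "step_arm", "body": {
  "increments": [
    [[-0.5,0.4,0.4,0,-0.15],[-0.5,0.6,0.6,0,-0.15],[-0.5,0.6,0.6,0,0],[-0.5,0.4,0.4,-0.2,0],[-0.5,0.05,0.05,-0.4,0],[-0.5,0,0,-0.3,0],[-0.5,0,0,0,0]]
  ]
}}

```text
t: 13.05
eef_pos: [0.6094, 0.0527, 0.1016]
tool_rot: [[0.728, 0.683, 0.051], [0.685, -0.726, -0.06], [-0.004, 0.078, -0.997]]
force: [-1.0, -1.0, 0.0]
width: 0.0639
```

```bash
python3 fx.py; python3 look.py w11
```

```text
fixture xyz mm [ -0.6131 -35.952   41.5761] F [-0.9953 -1.0135  0.0042] 13.05
13.05 [0.6094 0.0527 0.1016] jaw yaw -46.72827487656003 w 0.06385832059383126 F [-0.9953 -1.0135  0.0042]
```

View pics/w11.png

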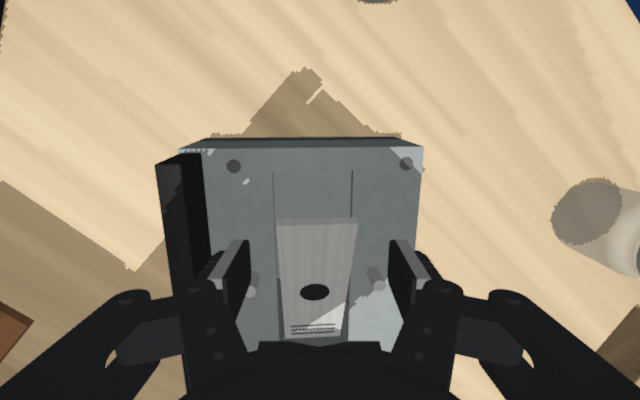

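Request:
{"method": "step_arm", "body": {
  "increments": [
    [[-0.5,-0.07,-0.08,-0.4,0],[-0.5,0,-0.03,-0.4,0],[-0.5,0,0,-0.35,0],[-0.5,0,0,-0.1,0],[-0.5,0,0,0,0]]
  ]
}}

```text
t: 13.52
eef_pos: [0.6054, 0.0464, 0.0627]
tool_rot: [[0.73, 0.681, 0.049], [0.683, -0.728, -0.06], [-0.005, 0.077, -0.997]]
force: [0.1, 0.0, -0.6]
width: 0.064
```

```bash
python3 fx.py; python3 look.py w12
```

```text
fixture xyz mm [ -2.3735 -28.7491   2.7157] F [ 0.0555  0.0003 -0.5902] 13.5167
13.5167 [0.6054 0.0464 0.0627] jaw yaw -46.89692481900171 w 0.06401071977346758 F [ 0.0555  0.0003 -0.5902]
```

View pics/w12.png

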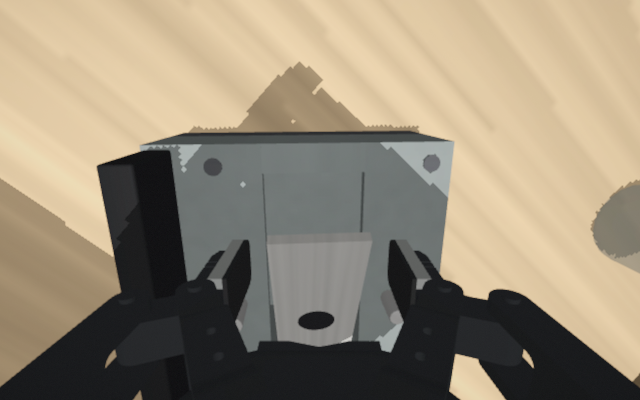

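Request:
{"method": "step_arm", "body": {
  "increments": [
    [[-0.5,0.07,0.13,0,0],[-0.5,0,0,0,0],[-0.2,0,0,0,0],[0.1,0,0,0,0],[0.4,0,0,0,0],[1,0,0,0,0],[1,0,0,0,0]]
  ],
  "squeeze": 60
}}

```text
t: 14.15
eef_pos: [0.6088, 0.051, 0.0652]
tool_rot: [[0.73, 0.681, 0.052], [0.683, -0.728, -0.06], [-0.003, 0.08, -0.997]]
force: [0.1, 0.1, -1.1]
width: 0.0415
```

```bash
python3 fx.py; python3 look.py w13
```

```text
fixture xyz mm [ -1.3521 -34.3345   5.2025] F [ 0.0705  0.1475 -1.1485] 14.15
14.15 [0.6088 0.051  0.0652] jaw yaw -46.88947064487661 w 0.04145835650160521 F [ 0.0705  0.1475 -1.1485]
```

View pics/w13.png

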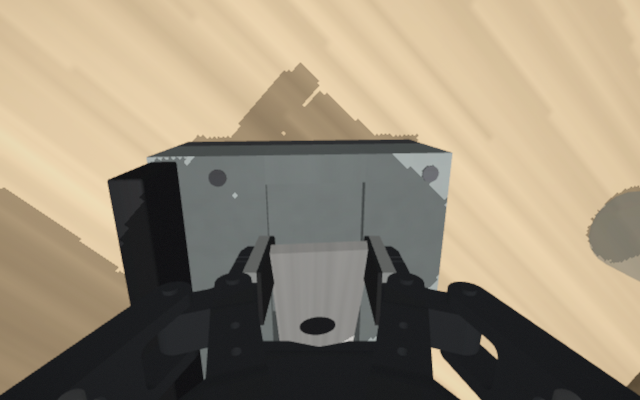

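Request:
{"method": "step_arm", "body": {
  "increments": [
    [[1,0.15,0.14,0.08,0],[1,0.16,0.15,0.085,0],[1,0.16,0.15,0.085,0],[1,0.16,0.15,0.085,0],[1,0.16,0.15,0.085,0],[1,0,0,0,0]]
  ]
}}

```text
t: 14.7
eef_pos: [0.635, 0.0755, 0.0796]
tool_rot: [[0.73, 0.681, 0.052], [0.683, -0.728, -0.061], [-0.004, 0.08, -0.997]]
force: [-0.5, -0.9, 0.7]
width: 0.0417
```

```bash
python3 fx.py; python3 look.py w14
```

```text
fixture xyz mm [ -1.4673 -70.1777  19.6098] F [-0.5414 -0.8863  0.6512] 14.7
14.7 [0.635  0.0755 0.0796] jaw yaw -46.88942146682062 w 0.041713872924856336 F [-0.5414 -0.8863  0.6512]
```

View pics/w14.png

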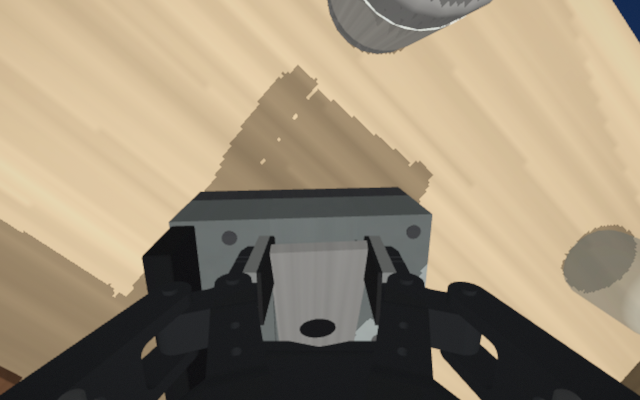

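Request:
{"method": "step_arm", "body": {
  "increments": [
    [[1,0,0,0.2,0],[1,0,0,0.4,0],[1,0,0,0.6,0],[1,0,0,0.6,0],[1,0,0,0.6,0],[1,0,0,0.3,0],[1,0,0,0,0]]
  ]
}}

```text
t: 15.33
eef_pos: [0.6332, 0.0752, 0.1663]
tool_rot: [[0.73, 0.681, 0.05], [0.683, -0.728, -0.06], [-0.004, 0.078, -0.997]]
force: [-0.5, -0.2, -1.1]
width: 0.0415
```

```bash
python3 look.py w15
python3 - <<'E'
from h import *
im=read_camera("scene")[:,:,::-1]; cv2.imwrite("pics/s15.png",cv2.resize(im[80:260,260:440],None,fx=3.3,fy=3.3,interpolation=cv2.INTER_CUBIC))
E
```

```text
15.3333 [0.6332 0.0752 0.1663] jaw yaw -46.911085280092465 w 0.04152174297221123 F [-0.5496 -0.1624 -1.109 ]
```

View pics/s15.png

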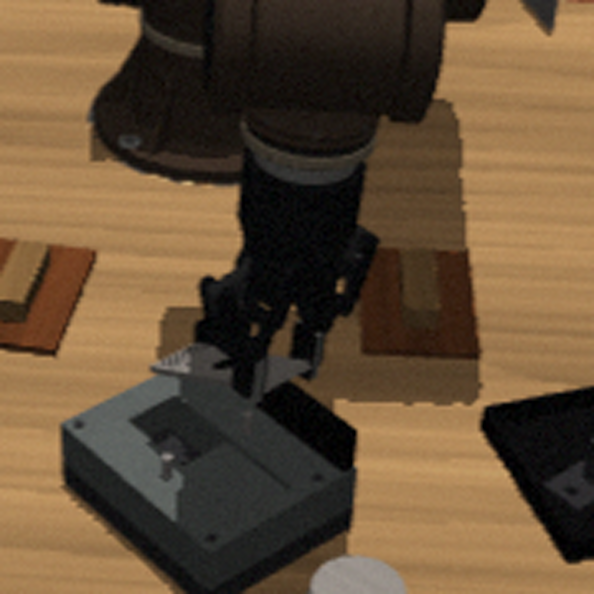

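View pics/w15.png

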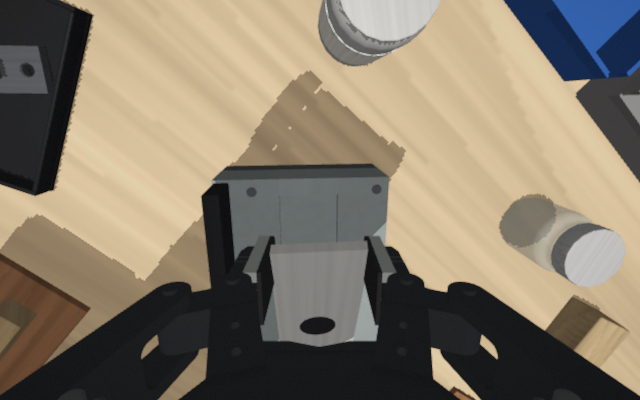

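Request:
{"method": "step_arm", "body": {
  "increments": [
    [[1,-0.1,-0.4,0,-0.4],[1,-0.2,-0.7,0,-0.7],[1,-0.2,-0.85,0,-0.7],[1,-0.2,-0.85,0,-0.7],[1,-0.2,-0.85,0,-0.7],[1,-0.2,-0.85,0,-0.7],[1,-0.2,-0.85,0,-0.7],[1,-0.2,-0.85,0,-0.7]]
  ]
}}

```text
t: 16.1
eef_pos: [0.5802, -0.1173, 0.155]
tool_rot: [[0.935, 0.355, 0.009], [0.355, -0.932, -0.069], [-0.016, 0.068, -0.998]]
force: [0.3, -0.6, -1.0]
width: 0.042
```

Request:
{"method": "step_arm", "body": {
  "increments": [
    [[1,-0.2,-0.85,0,-0.7],[1,-0.2,-0.85,0,-0.7],[1,-0.2,-0.85,0,-0.7],[1,-0.2,-0.85,0,-0.7],[1,-0.2,-0.8,0,-0.6],[1,-0.2,-0.6,0,-0.3],[1,0,-0.2,0,0],[1,0,0,0,0]]
  ]
}}

```text
t: 16.77
eef_pos: [0.5329, -0.2822, 0.1453]
tool_rot: [[0.997, 0.073, -0.025], [0.071, -0.996, -0.061], [-0.029, 0.06, -0.998]]
force: [-0.7, 1.0, 0.5]
width: 0.0419
```

Request:
{"method": "step_arm", "body": {
  "increments": [
    [[1,0.3,-0.4,-0.4,0.5],[1,0.03,0,-0.5,0],[1,0,0,-0.2,0],[1,0,0,0,0]]
  ]
}}

```text
t: 17.1
eef_pos: [0.5421, -0.293, 0.1094]
tool_rot: [[0.994, 0.109, -0.025], [0.107, -0.992, -0.06], [-0.031, 0.057, -0.998]]
force: [-0.6, 0.9, -0.8]
width: 0.0419
```

```bash
python3 look.py w16
python3 - <<'E'
from h import *
im=read_camera("scene")[:,:,::-1]; cv2.imwrite("pics/s16.png",cv2.resize(im[100:250,130:300],None,fx=4,fy=4,interpolation=cv2.INTER_CUBIC))
im=read_camera("top")[:,:,::-1]; cv2.imwrite("pics/t16.png",cv2.resize(im[150:290,380:500],None,fx=4,fy=4,interpolation=cv2.INTER_CUBIC))
E
```

```text
17.1 [ 0.5421 -0.293   0.1094] jaw yaw -83.73066604563822 w 0.04194233767654936 F [-0.5875  0.8632 -0.8465]
```

View pics/w16.png

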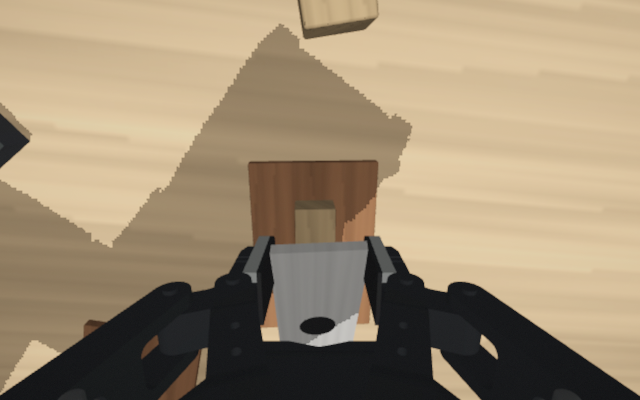

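View pics/s16.png

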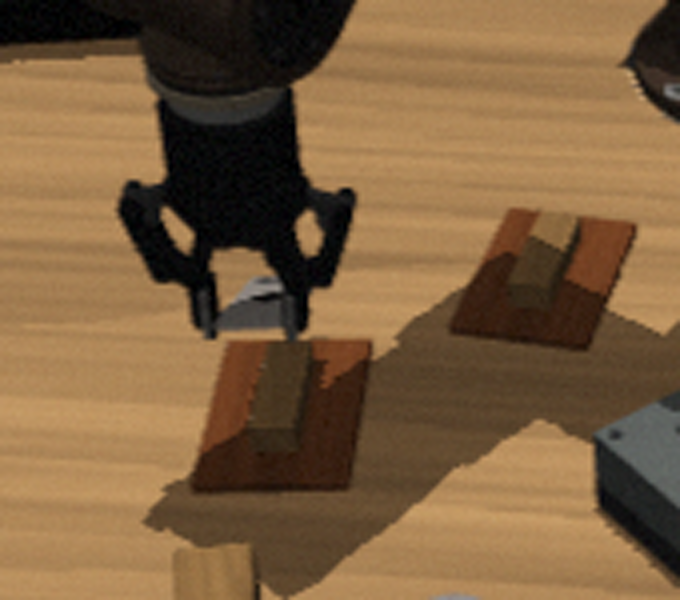

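View pics/t16.png

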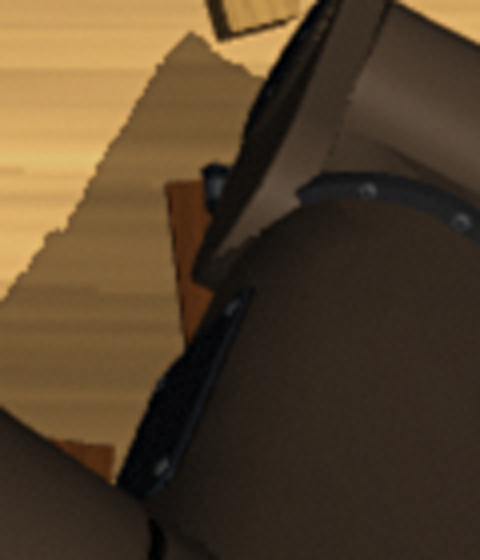

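Run:
```python
from h import *
np.set_printoptions(precision=4,suppress=True)
d=np.load("pics/w16.npz");pose=(d["p"],d["R"])
a=np.radians(6.3);ex=np.array([np.cos(a),np.sin(a)]);ey=np.array([-ex[1],ex[0]]);c=np.array([.4885,-.301])
for u,z in [((295,209),.03),((335,209),.03),((249,163),.008),((377,161),.008)]:
    P=plane("wrist",u,z,pose);q=P[:2]-c;print(P,q@ex*1000,q@ey*1000)
q=d["p"][:2]-c;print("tcp",q@ex*1000,q@ey*1000)
```

```text
[ 0.5335 -0.2812  0.03  ] 46.914794958514975 14.696987567081152
[ 0.5361 -0.3101  0.03  ] 46.29624112663217 -14.27429528038425
[ 0.5591 -0.2441  0.008 ] 76.42562555103342 48.834221352325464
[ 0.5701 -0.3408  0.008 ] 76.7770737586547 -48.565453113859235
tcp 54.135811977245844 2.1216524964592898
```

Request:
{"method": "step_arm", "body": {
  "increments": [
    [[1,0.05,-0.06,-0.4,0],[1,0,0,-0.4,0],[1,0,0,-0.3,0],[1,0,0,0,0]]
  ],
  "squeeze": 35
}}

```text
t: 17.58
eef_pos: [0.545, -0.2945, 0.0772]
tool_rot: [[0.994, 0.11, -0.02], [0.109, -0.992, -0.064], [-0.027, 0.061, -0.998]]
force: [0.5, -0.8, -1.0]
width: 0.0418
```

```bash
cat > rx.py <<'E'
from h import *
np.set_printoptions(precision=4,suppress=True)
a=np.radians(6.3);ex=np.array([np.cos(a),np.sin(a)]);ey=np.array([-ex[1],ex[0]]);c=np.array([.4892,-.301])
s=observe();q=s["eef_pos"][:2]-c;print("rest xy mm",q@ex*1000,q@ey*1000,s["eef_pos"][2],s["force"],s["t"])
E
python3 rx.py; python3 look.py w17
```

```text
rest xy mm 56.19705137140148 0.322368117509119 0.07719434185422222 [ 0.5446 -0.7884 -0.9511] 17.5833
17.5833 [ 0.545  -0.2945  0.0772] jaw yaw -83.66758384579282 w 0.04176304050558575 F [ 0.5446 -0.7884 -0.9511]
```

View pics/w17.png

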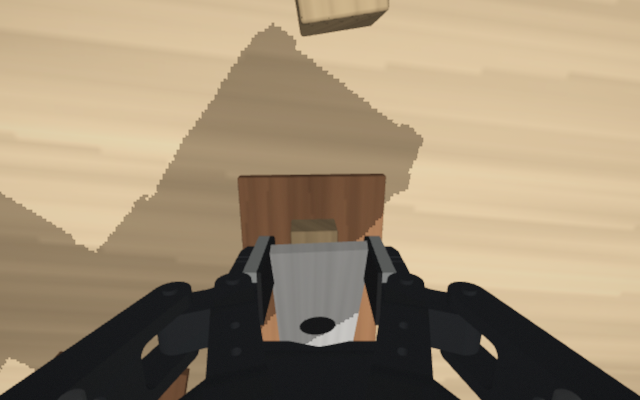

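Position good (target 54.7 along, 0 across). I'll lower on until the plate touches the strip.

Request:
{"method": "step_arm", "body": {
  "increments": [
    [[1,-0.02,0,-0.3,0],[1,0,0,-0.3,0],[1,0,0,-0.3,0],[1,0,0,0,0]]
  ],
  "squeeze": 25
}}

```text
t: 17.97
eef_pos: [0.5446, -0.2949, 0.049]
tool_rot: [[0.994, 0.11, -0.019], [0.109, -0.992, -0.065], [-0.026, 0.062, -0.998]]
force: [-1.5, -0.9, 2.2]
width: 0.0418
```

```bash
python3 rx.py; python3 look.py w18
```

```text
rest xy mm 55.769627582747 -0.05345642421831801 0.048977342760731915 [-1.5298 -0.8874  2.2456] 17.9667
17.9667 [ 0.5446 -0.2949  0.049 ] jaw yaw -83.65622294800545 w 0.04184442674177289 F [-1.5298 -0.8874  2.2456]
```

View pics/w18.png

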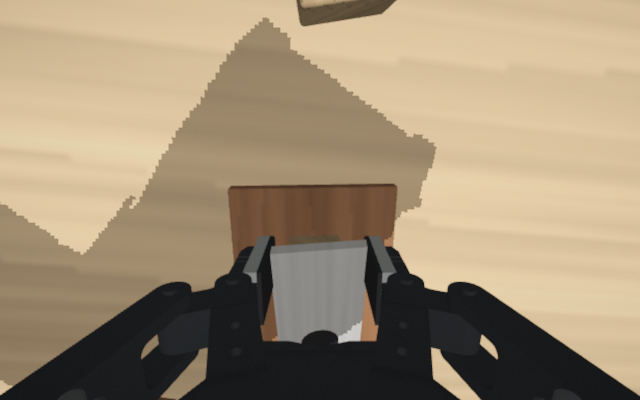

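Contact is made (Fz up about 3 N) and the plate is pivoting flat in the grip. I'll continue down to about z = 0.025.

Request:
{"method": "step_arm", "body": {
  "increments": [
    [[1,0,0,-0.25,0],[1,0,0,-0.25,0],[1,0,0,-0.2,0],[1,0,0,0,0]]
  ]
}}

```text
t: 18.35
eef_pos: [0.5456, -0.2956, 0.0275]
tool_rot: [[0.994, 0.11, -0.016], [0.109, -0.992, -0.066], [-0.024, 0.064, -0.998]]
force: [-0.7, -0.2, 1.3]
width: 0.0418
```

```bash
python3 rx.py; python3 look.py w19
```

```text
rest xy mm 56.636637491286905 -0.7778826744796342 0.02746033318191318 [-0.6521 -0.2196  1.3145] 18.35
18.35 [ 0.5456 -0.2956  0.0275] jaw yaw -83.65894799624776 w 0.04184819196979342 F [-0.6521 -0.2196  1.3145]
```

View pics/w19.png

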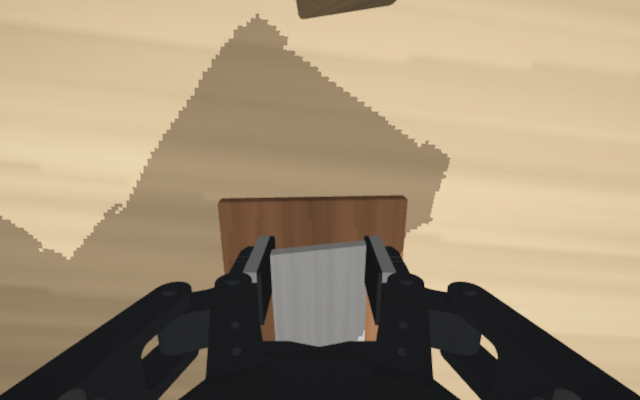

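Request:
{"method": "step_arm", "body": {
  "increments": [
    [[1,0,0,-0.12,0],[1,0,0,-0.1,0]]
  ]
}}

```text
t: 18.57
eef_pos: [0.5465, -0.296, 0.022]
tool_rot: [[0.994, 0.11, -0.014], [0.109, -0.992, -0.068], [-0.022, 0.066, -0.998]]
force: [0.2, 1.1, 15.7]
width: 0.0417
```

```bash
python3 rx.py
```

```text
rest xy mm 57.453902503453975 -1.3570989393498463 0.022010352600000532 [ 0.2122  1.0503 15.686 ] 18.5667
```

Request:
{"method": "step_arm", "body": {
  "increments": [
    [[0,0,0,0,0],[-0.3,0,0,0,0],[-0.7,0,0,0,0],[-1,0,0,0,0],[-1,0,0,0,0]]
  ]
}}

```text
t: 18.98
eef_pos: [0.5467, -0.2961, 0.0218]
tool_rot: [[0.994, 0.11, -0.013], [0.108, -0.992, -0.068], [-0.021, 0.066, -0.998]]
force: [-0.4, 0.2, 0.5]
width: 0.085
```

```bash
python3 rx.py; python3 look.py w20
```

```text
rest xy mm 57.66279925214279 -1.4000138818136925 0.021777931294660068 [-0.4374  0.1829  0.5095] 18.9833
18.9833 [ 0.5467 -0.2961  0.0218] jaw yaw -83.69713474475127 w 0.08497175251440285 F [-0.4374  0.1829  0.5095]
```

View pics/w20.png

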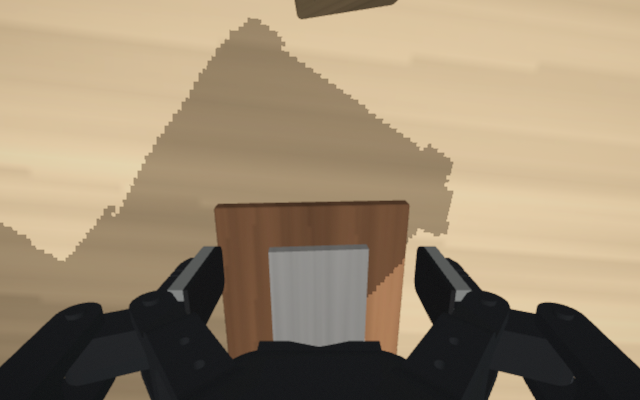

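Released, and the plate lies on the strip. I'll lift straight up and back off for a check.

Request:
{"method": "step_arm", "body": {
  "increments": [
    [[-1,0,0,0.3,0],[-1,0,0,0.6,0],[-1,0,0,0.8,0],[-1,0,0,0.8,0],[-1,0,0,0.8,0],[-1,0,0,0.8,0],[-1,0,0,0.5,0],[-1,0,0,0,0]]
  ]
}}

```text
t: 19.7
eef_pos: [0.545, -0.2948, 0.1686]
tool_rot: [[0.994, 0.11, -0.015], [0.109, -0.992, -0.066], [-0.022, 0.064, -0.998]]
force: [-0.1, 0.1, 0.7]
width: 0.0856
```

Request:
{"method": "step_arm", "body": {
  "increments": [
    [[-1,0.2,0.8,0,0],[-1,0.2,0.8,0,0],[-1,0.2,0.8,0,0],[-1,0.2,0.8,0,0],[-1,0.2,0.8,0,0],[-1,0.2,0.8,0,0],[-1,0,0.3,0,0],[-1,0,0,0,0]]
  ]
}}

```text
t: 20.37
eef_pos: [0.5799, -0.1361, 0.1679]
tool_rot: [[0.994, 0.106, -0.016], [0.105, -0.992, -0.066], [-0.022, 0.064, -0.998]]
force: [-0.1, 0.2, 0.3]
width: 0.0853
```

```bash
python3 look.py w21
python3 - <<'E'
from h import *
im=read_camera("scene")[:,:,::-1]; cv2.imwrite("pics/s21.png",im);cv2.imwrite("pics/s21r.png",cv2.resize(im[170:235,165:240],None,fx=8,fy=8,interpolation=cv2.INTER_CUBIC))
im=read_camera("top")[:,:,::-1]; cv2.imwrite("pics/t21.png",im);cv2.imwrite("pics/t21r.png",cv2.resize(im[180:265,410:480],None,fx=6,fy=6,interpolation=cv2.INTER_CUBIC))
E
```

```text
20.3667 [ 0.5799 -0.1361  0.1679] jaw yaw -83.87592582630066 w 0.08532790931916451 F [-0.1129  0.1777  0.3072]
```

View pics/t21.png

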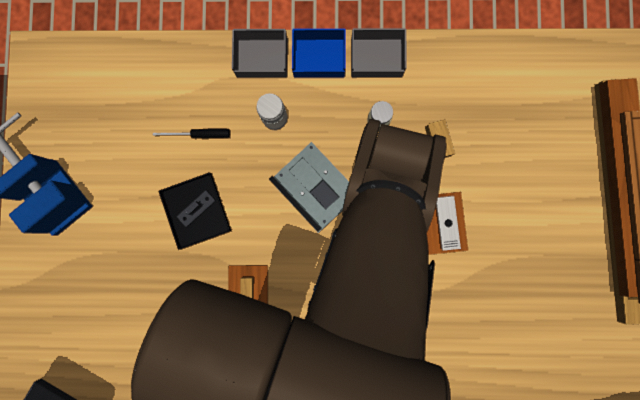

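View pics/s21.png

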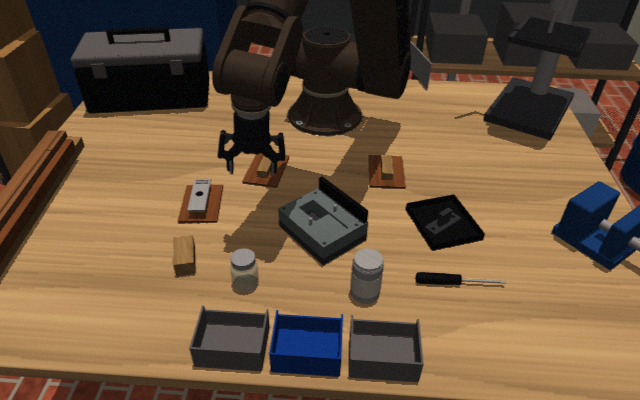

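View pics/t21r.png

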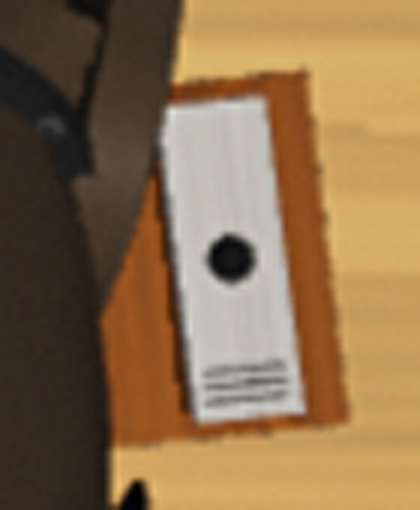

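View pics/s21r.png

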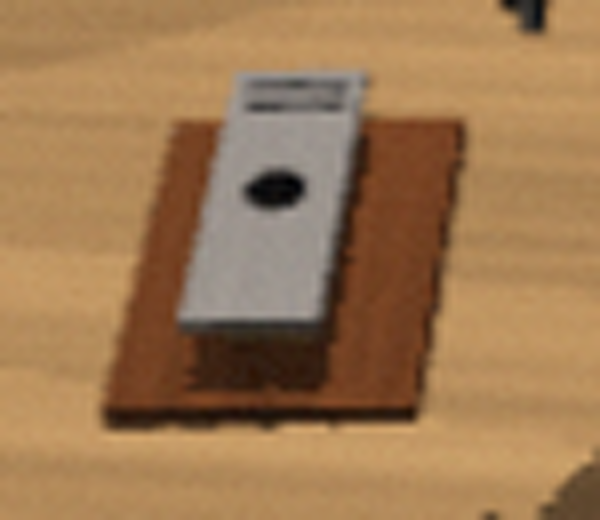

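Both parts look right: the plate is marks up with its disc at crop pixel (231,259), and the bridge is flat in the tray. I'll check the numbers before handing in.

Run:
```python
from h import *
np.set_printoptions(precision=4,suppress=True)
a=np.radians(6.3);ex=np.array([np.cos(a),np.sin(a)]);ey=np.array([-ex[1],ex[0]]);c=np.array([.4887,-.301])
f=lambda x,y:(410+(x+.5)/6-.5,180+(y+.5)/6-.5)
P=plane("top",f(231,259),.035)[:2]-c;print("disc top",P@ex*1000,P@ey*1000)
P=plane("scene",(165+(275.5)/8-.5,170+(188.5)/8-.5),.035)[:2]-c;print("disc scene",P@ex*1000,P@ey*1000)
C=[plane("top",f(*u),.035)[:2] for u in [(163,104),(266,97),(305,411),(197,422)]]
v=(C[0]+C[1]-C[2]-C[3])/2;m=sum(C)/4-c;print("plate",np.linalg.norm(v),np.degrees(np.arctan2(v[1],v[0])),m@ex*1000,m@ey*1000)
print("bridge",plane("top",(195,208),.03), "tray .515 .3295")
```

```text
disc top -1.4890872477382266 -1.511320672252383
disc scene 0.32080545649125375 -1.5427887072418036
plate 0.13009923440776727 5.892421562546216 -1.1000011217662933 -2.238868398974941
bridge [0.5204 0.3265 0.03  ] tray .515 .3295
```

```bash
python3 -c "
from station import *
print(hand_in())"
```

```text
the job is handed in; nothing more can be done
None
```

I moved the bridge to the tray, tipped the plate and laid it on the rest, then handed the job in at about 20.5 s. The hand-in reported no verdict.

- **Bridge:** I lifted it straight off its pins, set it down in the tray and let go. It lies about 6 mm from the tray's centre and looks flat in the pictures.
- **Tipping the plate:** I pressed the marked end down and pushed it under the lip. After I let go, the plate stayed tipped at about 23°, with its marked end against the end of the pocket.
- **Laying the plate:** I gripped it by the raised end, drew it out and laid it on the strip of the rest farthest to the robot's right. Two camera views put its centre within 1.5 mm along and about 2 mm across the strip. It is within about 0.5° of lengthwise, marks up, and looks flat.
- **Other checks:** The fingers are open and clear of everything. The can, screwdriver and offcut look unmoved. The jar is partly hidden by the arm in the last top view, but stands in its place in the scene view.

Nothing failed or clearly disagreed, but two things did not go as commanded:
- **Tool tilt:** It drifted by up to about 4.6° during the descents. I could not correct it through the interface, so the bridge was set down about 2.7° off level before it settled flat on release.
- **Contact force:** It briefly reached about 36 N when the bridge touched the tray floor, and about 16 N when the plate was pressed flat.

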